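# Release a spacer tube from the two-button feeder

## Robot

A 7-joint arm with a two-finger parallel gripper is mounted at the origin on the work surface. World frame = base frame: x ahead of the robot, y to its left, z up, the work surface at z = 0. Lengths are in mm, angles in rad, forces in N, time in s.
With the tool pointing down it reaches from about 350 to 900 mm from the base axis. Payload 8.1 kg.
Tool frame: the origin (TCP) lies midway between the tips of the shut fingers; the grasp point (between the pads) lies manip.grasp_offset behind it (manip.grasp_offset is the distance from the TCP to the grasp point, in mm); z points along the fingers, y is the line along which they close (so a half turn about z gives the same grasp; the last joint's range is limited). The gripper opens to 85 mm and grips with 20 to 120 N. Pads are 22 mm wide; open, the fingers measure 114 mm over their backs; the gripper's body (76 mm by 85 mm) begins 54 mm behind the grasp point. The pads swing forward as they close: fully open they stand 13 mm farther back than shut.
Start: joints at [-1.229, 0.434, 0.025, 1.573, -0.012, 1.134, -0.075], TCP at [268.951, 564.187, 231.323] pointing down, gripper open.
Joint ranges: [-2.62, 2.62], [-0.44, 2.09], [-1.27, 1.32], [0.08, 2.57], [-1.32, 4.46], [0.12, 2], [-2.74, 2.74]. Speed limits (rad/s): [2.22, 2.22, 3.01, 3.01, 3.14, 3.14, 3.14].

## Interface

Orientations are given as a 3x3 rotation matrix whose columns are the frame's x, y, z axes.
In Python, from workcell import monitor, imaging, manip gives the robot as it stands.
- The arm moves only by the tool move_arm, never from a script. Its argument "plan" is a list that holds one entry, the list of rows, each a list of 5 numbers: the finger opening in mm, from 0 to 85.4, then the shift along the tool's x, y, z in mm, then the turn about the tool's z in degrees. A call has 1 to 12 rows; each row shifts and turns the commanded pose from where the row before left it, along the tool's axes as they then stand; what a row does not reach is not made up. A row lasts 1/10 s, in which the tool goes at most 50 mm and 8.59 degrees, less where a joint would pass 70% of its speed; a pose out of reach is approached as far as the arm can. A call with a gripper value outside its range is refused whole. The fingers move at their own pace and stop on an object; "grip_force" is the grip in N (left out, the last holds). Time passes only in rows, so rows that do not move let the fingers close. It gives the time, the measured TCP pose, the force, the opening and the grip force at its end, in the units of the state.
- monitor.read_state(): the state, without advancing time (a new reading comes with each control period).
- imaging.snapshot(name): name is "scene" or "side" or "wrist"; returns (picture, depth): 420x560x3 uint8, red, green, blue; 420x560 float32, mm along the optical axis (not along the pixel's ray), 0 where there is no reading.
- imaging.get_calibration(name): a dict with "fx", "fy", "cx", "cy" (pixels), "distortion" ([k1, k2, p1, p2, k3] as OpenCV has them; the pictures are not rectified), "R" (3x3) and "t" (3): a world point X has camera coordinates R X + t. Camera axes: x right, y down, z forward; pixel columns grow to the right and rows downward; lengths in mm; the calibration is good to about 2 mm. A picture is of the moment at which its call begins: read the wrist's pose just before it. get_calibration takes no time and is no camera call; for the wrist camera it gives the pose at the moment of the call.
- manip.close_job(): hands the job in; it is judged then, once.
The state is a dict: "clock": time; "q": joint angles; "dq": joint speeds; "joint_efforts": joint torques, N m; "tcp_pos": TCP position; "tool_rot": TCP orientation; "wrist_force": force on the tool from outside, world axes, zero at the start; "torque": the same for the moment, N m; "gripper_width": opening from 0.0 (shut) to 1.0 (fully open); "finger_force": force on a finger pad.
Only numpy, scipy, OpenCV 4.12 (cv2) and the standard library are available. Lean on these libraries where they do the work, as an engineer would, in place of code of your own. Each camera call takes 0.05 s, during which the arm holds its last target. There are 200 camera calls.

## Task

A copper tube waits behind the two-pin gate of the sloping feeder chute. With the gripper's two fingertips press both green buttons together, one fingertip on each, and keep both fully down until the tube has rolled down the chute and come to rest in the trough at its low end; then let both buttons spring back up and move clear. Do not touch the tube or press the red stop button, and leave the parts lying around where they are.

Things in the scene. Friction and masses are not known exactly. Their poses are not given: they have to be found in the camera images.
- feeder: The feeder, fixed to the bench: base plate 225 x 345 x 10 mm, grey button console (84 mm in x, 150 mm in y, top 55 mm up) centred on the origin, and a chute 111 mm wide, centre line at x = +110 mm, sloping down 8 degrees to -y. Origin on the bench midway under the two green buttons; y runs along the line of the buttons, z up. No part is above 90 mm.
- left_top (a point): Centre of the top face of the left green button (y = +32 mm on the feeder): green disc 30 mm across, flat top 71 mm above the bench and 16 mm above the console when up. Sinks straight down 10 mm to its stop (then 6 mm proud of the console) and springs back when let go; about 1.2 N starts it, 4 N brings it fully down.
- right_top (a point): Centre of the top face of the right green button (y = -32 mm on the feeder, 64 mm from the other, centre to centre): green disc 30 mm across, flat top 71 mm above the bench and 16 mm above the console when up. Sinks straight down 10 mm to its stop (then 6 mm proud of the console) and springs back when let go; about 1.2 N starts it, 4 N brings it fully down.
- left (a joint): Travel of the left green button: 0 up, 0.010 m fully down. Its brass gate pin goes down with it; only with both pins down can the tube roll.
- right (a joint): Travel of the right green button: 0 up, 0.010 m fully down. Its brass gate pin goes down with it.
- tube: The loose copper tube, 24 mm in diameter and 100 mm long, lying across the chute behind the gate pins (on the feeder at x = 110 mm, y = 60 mm at the start). It turns as it rolls, so for its position see its centre point.
- tube_center (a point): Centre of the copper tube, 12 mm from its surface all round. The released tube takes up to about a second to reach the trough.
- trough (a point): The middle of the trough at the low end of the chute (blue floor): where the tube's centre lies when it has come to rest there, within about 6 mm along the feeder's y.
- stop_top (a point): Centre of the top of the red stop button, 32 mm across, 50 mm above the bench on a small yellow block, 128 mm along +y from the middle of the green pair. Must not be pressed.
- stop (a joint): Travel of the red stop button: 0 up, 0.006 m pressed.
- fitting: Loose brass hose fitting, upright round turned part, 24 mm across, 32 mm tall, standing on the feeder's base plate beside the button console. Origin at the centre of its underside. Bystander: leave it alone.
- seal: Loose red plastic ring, 48 mm across, 12 mm high, lying on the bench. Origin at the centre of its underside. Bystander.
- screwjar: Loose clear jar with blue cap, 56 mm across, 65 mm tall. Origin at the centre of its underside. Bystander.
- driver: Loose screwdriver, 190 mm long, lying on the bench on the robot's side of the feeder. Its x axis runs along it. Bystander.
- flange: Loose octagonal aluminium flange, about 92 mm across, 14 mm thick, lying flat on the bench beside the feeder. Origin at the centre of its underside. Bystander.
- insulator: Loose orange plastic insulator plate, 45 x 45 x 12 mm, lying flat on the bench beside the feeder. Origin at the centre of its underside. Bystander.
- solvent: Loose white plastic bottle with red cap, 48 mm across, 115 mm tall. Origin at the centre of its underside. Bystander.
There are look-alikes about, which are no part of the job. Of the things that look like the tube, the smallest one is meant.

How it is judged (in metres and radians):
On the way, in this order (a step that is already met when the one before it is completed fails the run):
1. both green buttons are fully down together (value of joint each of left, right above 0.0085 m), for 0.2 s.
2. the tube has come to rest in the trough with both buttons still held down (all of step 1 and horizontal distance between tube_center and trough below 0.012 m and z of tube_center in the frame of trough below 0.008 m and linear speed of tube below 0.03 m/s), for 0.2 s.
At the end, for the whole second after the job is handed in: The tube lies at rest in the trough (centre within 12 mm of the trough's middle, and not above it by more than 8 mm), both green buttons are up again (within 1.5 mm), the red button is not pressed (horizontal distance between tube_center and trough below 0.012 m and z of tube_center in the frame of trough below 0.008 m and linear speed of tube below 0.03 m/s and value of joint each of left, right, stop below 0.0015 m); the robot touches nothing.
It fails at once if one green button is pressed down (over 7.5 mm) while the other is still up (under 1.5 mm) ((value of joint left above 0.0075 m and value of joint right below 0.0015 m) or (value of joint right above 0.0075 m and value of joint left below 0.0015 m)).
It fails at once if the robot touches the tube (contact force between any of the arm, the fingers and tube above 0.3 N).
It fails at once if the tube leaves the chute upwards (height (world z) of tube_center above 0.09 m).
It fails at once if the red stop button is pressed (value of joint stop above 0.002 m).
It fails at once if a bystander is moved by more than 15 mm (distance of any of fitting, seal, screwjar, driver, flange, insulator, solvent from where it was at the start of the episode above 0.015 m).
It also fails if it takes over 40 s, if anything falls off the work surface, if the arm or the gripper's body presses on something with over 40 N, if the wrist force passes 120 N, or if a joint passes its speed limit or range.

## Working session

There is one attempt and no reset: what is moved stays moved. The work goes in short steps, Python scripts to look and compute and a tool call to move; the robot and the scene stay as the last step left them, time stands still between calls to the robot, and variables do not carry over. Pictures are saved under pics/ and viewed, at most 10 in all, crops included, and the job is handed in when it is done.

Besides the shell and the picture viewer there is one more tool, called after "Request:" as name(argument=value, ...), one argument or row to a line, values as JSON. move_arm: Moves the arm, as the interface text tells. Its arguments: {"type":"object","properties":{"plan":{"type":"array"},"grip_force":{"type":"number"}},"required":["plan"]}

```bash
mkdir -p pics; python3 - <<'E'
from workcell import monitor, imaging, manip
import cv2,numpy as np
s=monitor.read_state();print(s['clock'],s['tcp_pos'],np.round(s['tool_rot'],3),s['gripper_width'],manip.grasp_offset)
for n in("scene","side"):
    p,d=imaging.snapshot(n);np.savez(f'{n}.npz',p=p,d=d);cv2.imwrite(f'pics/{n}.png',p[...,::-1])
    c=imaging.get_calibration(n);print(n,c)
E
```

```text
0.0 [268.7336281  563.68610359 230.51765971] [[-0.903  0.43  -0.001]
 [ 0.43   0.903 -0.002]
 [-0.    -0.002 -1.   ]] 0.9975751458631431 18.700000000000003
scene {'fx': 415.91895403342795, 'fy': 415.91895403342795, 'cx': 285.56056359980016, 'cy': 204.8698514370663, 'distortion': array([-0.06912677,  0.        ,  0.        ,  0.        ,  0.        ]), 'R': array([[-0.15879226,  0.98730147,  0.0045638 ],
       [ 0.75999011,  0.1251808 , -0.63776548],
       [-0.63023809, -0.09780378, -0.77021709]]), 't': array([  44.71572498, -378.06134367, 1411.9021666 ])}
side {'fx': 445.2033230097052, 'fy': 445.2033230097052, 'cx': 278.0961191033783, 'cy': 214.0610733115792, 'distortion': array([-0.14416525,  0.        ,  0.        ,  0.        ,  0.        ]), 'R': array([[ 0.9728458 , -0.23009463, -0.02505007],
       [-0.14746405, -0.53275932, -0.83331978],
       [ 0.17839675,  0.81438564, -0.55222336]]), 't': array([-530.57542173,  179.47663581,  871.33897802])}
```

View pics/scene.png

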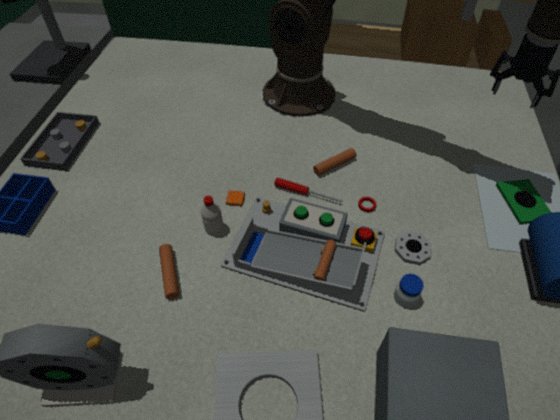

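View pics/side.png

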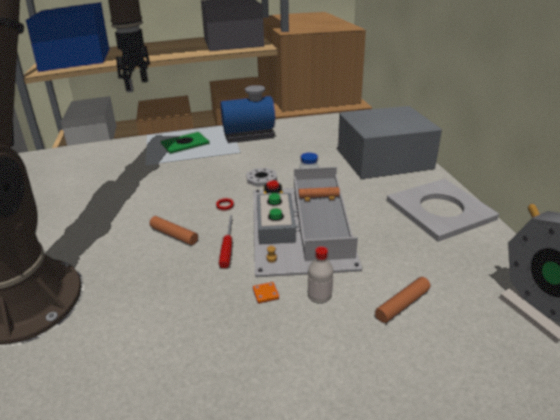

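The scene view shows the feeder in the middle. The green buttons are at (302,213) (right) and (327,220) (left), with the red stop at (366,235) and the fitting at (266,207). There are three tubes: one in the chute at (325,260), one at (335,161) and one at (169,271). The one in the chute is the smallest, so that is the tube. Other green things are the pad at (525,200) and the disc at (55,375), neither of them buttons. The side view shows the same layout, with the buttons at (274,199) and (276,214).

```bash
cat > h.py <<'E'
from workcell import monitor, imaging, manip
import cv2,numpy as np
def ray(c,uv,z):
    K=np.array([[c['fx'],0,c['cx']],[0,c['fy'],c['cy']],[0,0,1]])
    n=cv2.undistortPoints(np.array([[uv]],float),K,np.array(c['distortion']))[0,0]
    R,t=np.array(c['R']),np.array(c['t']);o=-R.T@t;v=R.T@np.array([n[0],n[1],1])
    return o+v*(z-o[2])/v[2]
def blobs(p,lo,hi,mn=20):
    m=cv2.inRange(cv2.cvtColor(p,cv2.COLOR_RGB2HSV),lo,hi)
    n,l,s,ce=cv2.connectedComponentsWithStats(m)
    return [(s[i],ce[i]) for i in range(1,n) if s[i][4]>=mn]
E
python3 - <<'E'
from h import *
for n in("scene","side"):
    p=np.load(n+'.npz')['p'];c=imaging.get_calibration(n)
    for nm,lo,hi,z in(("green",(45,100,40),(85,255,255),66),("red",(0,180,90),(5,255,255),48)):
        for s,ce in blobs(p,lo,hi): print(n,nm,s,ce.round(1),ray(c,ce,z).round(1))
p=np.load('scene.npz')['p'][170:320,195:420]
cv2.imwrite('pics/crop.png',cv2.resize(p[...,::-1],None,fx=3.5,fy=3.5,interpolation=cv2.INTER_CUBIC))
E
```

```text
scene green [497 181  54  43 898] [522.  202.9] [442.9 627.5  66. ]
scene green [295 206  12  11  99] [300.6 210.9] [558.7  80.9  66. ]
scene green [320 213  13  11 104] [326.2 217.9] [570. 144.  66.]
scene red [275 179  33  13 129] [291.6 184.7] [461.5  44.5  48. ]
scene red [204 196   8   7  32] [207.8 199. ] [ 544.  -156.9   48. ]
scene red [359 199  10  11  21] [361.6 204.3] [498.5 227.5  48. ]
scene red [360 228  12  10  78] [365.3 231.9] [582.8 239.8  48. ]
side green [161 132  48  21 476] [184.1 142.2] [380.3 539.   66. ]
side green [269 192  11  12 110] [273.9 198.1] [571.7 146.7  66. ]
side green [270 209  12  11 108] [275.3 214. ] [559.4  79.1  66. ]
side green [542 261  18  24 335] [551.3 272.4] [1027.8 -262.4   66. ]
side red [267 181  11   7  57] [272.4 184.2] [589.1 243.2  48. ]
side red [217 199  16  10  56] [224.5 203.9] [456.3 181.6  48. ]
side red [220 236  11  31 241] [225.4 251.5] [433.6  -3.6  48. ]
side red [316 247  11  12  90] [321.2 252.4] [623.5 -58.2  48. ]
```

View pics/crop.png

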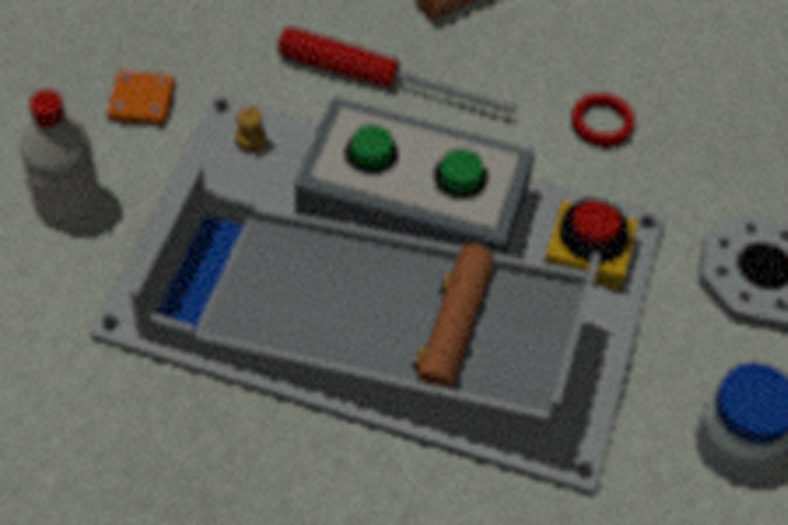

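The crop shows the tube lying behind the brass pins. The buttons are clear, and the fitting stands on the base plate past the right end of the console. The button midpoint is about (565,113), with the button line about 9.7° off world y.

Request:
move_arm(
  plan=[
    [[52, -38, -23, 0, 0], [52, -38, -23, 0, 0], [52, -38, -23, 0, 0], [52, -38, -23, 0, 0], [52, -38, -23, 0, 0], [52, -38, -23, 0, 0], [52, -38, -23, 0, 0], [52, -38, -23, 0, 0], [52, -38, -23, 0, 0], [52, -38, -23, 0, 0], [52, -38, -23, 0, 0], [52, -38, -23, 0, 0]],
  ],
)

```text
clock: 1.3
tcp_pos: [562.3, 117.1, 231.1]
tool_rot: [[-0.903, 0.43, -0.0], [0.43, 0.903, -0.0], [0.0, -0.0, -1.0]]
wrist_force: [0.4, 0.3, -1.1]
gripper_width: 0.61
finger_force: 0.0
```

Request:
move_arm(
  plan=[
    [[52, 0, 0, 0, -4], [52, 0, 0, 0, -4], [52, 0, 0, 0, -4], [52, 0, 0, 0, -4], [52, 0, 0, 0, 0], [52, 0, 0, 0, 0], [52, 0, 0, 0, 0]],
  ],
)

```text
clock: 2.0
tcp_pos: [561.7, 118.8, 231.2]
tool_rot: [[-0.986, 0.166, -0.0], [0.166, 0.986, -0.0], [0.0, -0.0, -1.0]]
wrist_force: [0.6, 1.1, -0.7]
gripper_width: 0.61
finger_force: 0.0
```

```bash
cat > look.py <<'E'
from h import *
import sys
z=float(sys.argv[1])
s=monitor.read_state();c=imaging.get_calibration('wrist');p,d=imaging.snapshot('wrist')
cv2.imwrite('pics/'+sys.argv[2],p[...,::-1])
R=np.array(s['tool_rot']);T=np.array(s['tcp_pos']);print(s['clock'],T.round(1),R.round(3).tolist(),s['gripper_width'],s['wrist_force'])
for st,ce in blobs(p,(45,100,40),(85,255,255),100):
    P=ray(c,ce,z);print(st,ce.round(1),P.round(1),'tool',(R.T@(P-T)).round(1), 'depth',d[int(ce[1]),int(ce[0])])
E
python3 look.py 70 w1.png
```

```text
2.0 [561.7 118.8 231.2] [[-0.986, 0.166, -0.0], [0.166, 0.986, -0.0], [0.0, -0.0, -1.0]] 0.6095020699984903 [ 0.57546922  1.10248518 -0.67688222]
[288 186  31  31 730] [303. 201.] [569.2 143.7  70. ] tool [ -3.3  25.8 161.2] depth 312.9769
[225 188  31  28 688] [240.2 201.4] [559.1  82.   70. ] tool [ -3.7 -36.7 161.2] depth 312.4446
```

View pics/w1.png

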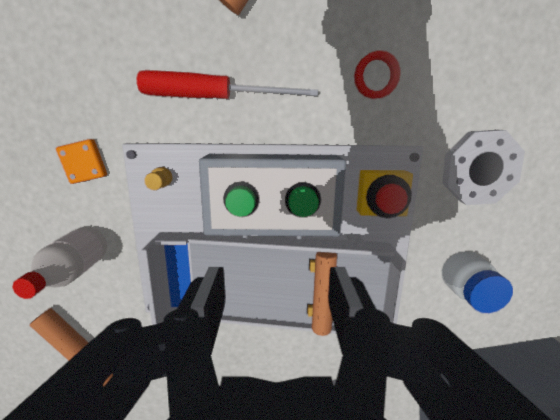

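The wrist view shows the buttons at (240,201) and (303,201), level in the picture, so the gripper is aligned with them. The red stop is at (390,195), well off the finger line. I'll centre on the buttons and descend above them.

Request:
move_arm(
  plan=[
    [[50, -3.5, -5.5, 0, 0], [50, 0, 0, 25, 0], [50, 0, 0, 25, 0], [50, 0, 0, 25, 0], [50, 0, 0, 25, 0], [50, 0, 0, 20, 0], [50, 0, 0, 10, 0], [50, 0, 0, 0, 0], [50, 0, 0, 0, 0], [50, 0, 0, 0, 0]],
  ],
)

```text
clock: 3.05
tcp_pos: [565.2, 112.9, 102.5]
tool_rot: [[-0.986, 0.165, 0.002], [0.165, 0.986, 0.001], [-0.002, 0.001, -1.0]]
wrist_force: [-0.1, 0.1, -0.5]
gripper_width: 0.585
finger_force: 0.0
```

```bash
python3 look.py 70 w2.png; python3 - <<'E'
from h import *
p,d=imaging.snapshot('side');a=p[150:250,220:340,::-1];b=imaging.snapshot('scene')[0][150:250,240:380,::-1]
w=cv2.imread('pics/w2.png')
f=lambda i:cv2.resize(i,(400,300),interpolation=cv2.INTER_CUBIC)
cv2.imwrite('pics/m.png',np.vstack([np.hstack([f(a),f(b)]),np.hstack([f(w),f(w)*0])]))
E
```

```text
3.05 [565.2 112.9 102.5] [[-0.986, 0.165, 0.002], [0.165, 0.986, 0.001], [-0.002, 0.001, -1.0]] 0.5853510906907706 [-0.13103749  0.10438454 -0.52250124]
[ 200  223   51   50 1893] [226.  246.6] [556.8  82.9  70. ] tool [  3.4 -31.   32.4] depth 188.96048
[ 304  223   50   51 1893] [327.5 247.2] [567.3 143.   70. ] tool [ 2.9 30.  32.5] depth 189.24458
```

View pics/m.png

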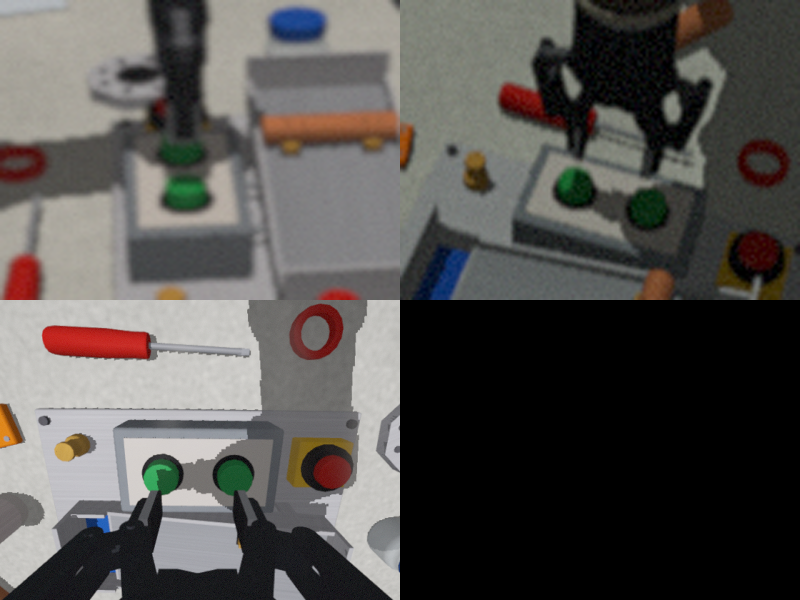

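The fingertips are straight above both buttons: tips at about (155,490) and (240,490) in the composite, buttons at (162,475) and (234,475). Next I'll come down to near contact, then press in small steps while watching the force.

Request:
move_arm(
  plan=[
    [[50, 1.5, 0, 10, 0], [50, 0, 0, 10, 0], [50, 0, 0, 8, 0], [50, 0, 0, 4, 0], [50, 0, 0, 2, 0], [50, 0, 0, 0, 0], [50, 0, 0, 0, 0]],
  ],
)

```text
clock: 3.9
tcp_pos: [562.9, 113.0, 67.5]
tool_rot: [[-0.986, 0.165, 0.0], [0.165, 0.986, 0.0], [-0.0, 0.0, -1.0]]
wrist_force: [-0.9, 0.1, 1.9]
gripper_width: 0.582
finger_force: 0.9
```

Request:
move_arm(
  plan=[
    [[50, 0, 0, 2, 0], [50, 0, 0, 2, 0], [50, 0, 0, 0, 0]],
  ],
)

```text
clock: 4.2
tcp_pos: [563.2, 113.1, 63.4]
tool_rot: [[-0.986, 0.165, 0.001], [0.165, 0.986, 0.0], [-0.001, 0.0, -1.0]]
wrist_force: [-0.7, 0.0, 3.0]
gripper_width: 0.585
finger_force: 1.9
```

Request:
move_arm(
  plan=[
    [[50, 0, 0, 2, 0], [50, 0, 0, 2, 0], [50, 0, 0, 0, 0]],
  ],
)

```text
clock: 4.5
tcp_pos: [563.2, 113.1, 59.4]
tool_rot: [[-0.986, 0.165, 0.001], [0.165, 0.986, 0.0], [-0.001, 0.0, -1.0]]
wrist_force: [-2.6, -0.8, 6.5]
gripper_width: 0.586
finger_force: 3.2
```

Request:
move_arm(
  plan=[
    [[50, 0, 0, 2, 0], [50, 0, 0, 2, 0], [50, 0, 0, 0, 0]],
  ],
)

```text
clock: 4.8
tcp_pos: [563.3, 113.1, 57.8]
tool_rot: [[-0.986, 0.165, 0.001], [0.165, 0.986, 0.001], [-0.001, 0.001, -1.0]]
wrist_force: [-9.4, -1.8, 32.5]
gripper_width: 0.584
finger_force: 16.5
```

Request:
move_arm(
  plan=[
    [[50, 0, 0, 2, 0], [50, 0, 0, 0, 0], [50, 0, 0, 0, 0]],
  ],
)

```text
clock: 5.1
tcp_pos: [563.4, 113.2, 57.5]
tool_rot: [[-0.986, 0.165, 0.002], [0.165, 0.986, 0.001], [-0.002, 0.002, -1.0]]
wrist_force: [-16.7, -3.9, 53.9]
gripper_width: 0.588
finger_force: 27.0
```

Both buttons are on their stops. I'll ease off slightly and hold while the tube rolls.

Request:
move_arm(
  plan=[
    [[50, 0, 0, -1.5, 0], [50, 0, 0, 0, 0], [50, 0, 0, 0, 0], [50, 0, 0, 0, 0], [50, 0, 0, 0, 0], [50, 0, 0, 0, 0], [50, 0, 0, 0, 0], [50, 0, 0, 0, 0], [50, 0, 0, 0, 0], [50, 0, 0, 0, 0], [50, 0, 0, 0, 0], [50, 0, 0, 0, 0]],
  ],
)

```text
clock: 6.3
tcp_pos: [563.4, 113.1, 57.7]
tool_rot: [[-0.986, 0.165, 0.002], [0.165, 0.986, 0.001], [-0.002, 0.001, -1.0]]
wrist_force: [-11.4, -2.1, 37.7]
gripper_width: 0.587
finger_force: 19.0
```

```bash
python3 - <<'E'
from h import *
p,d=imaging.snapshot('side');a=p[150:290,220:380,::-1];b=imaging.snapshot('scene')[0][170:320,200:400,::-1]
f=lambda i:cv2.resize(i,(400,300),interpolation=cv2.INTER_CUBIC)
cv2.imwrite('pics/m2.png',np.hstack([f(a),f(b)]))
E
```

```text
(no output)
```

View pics/m2.png

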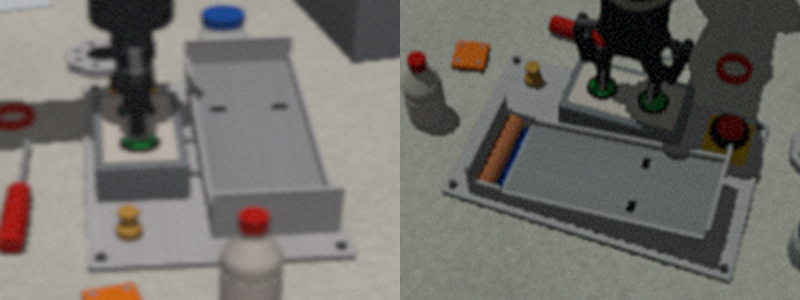

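The tube is in the trough, at (502,148) in the right half. Both pins are down and both buttons are sunk. I'll hold a moment longer, then lift straight up.

Request:
move_arm(
  plan=[
    [[50, 0, 0, 0, 0], [50, 0, 0, 0, 0], [50, 0, 0, 0, 0], [50, 0, 0, -3, 0], [50, 0, 0, -4, 0], [50, 0, 0, -5, 0], [50, 0, 0, -8, 0], [50, 0, 0, -20, 0], [50, 0, 0, -30, 0], [50, 0, 0, -30, 0], [50, 0, 0, -30, 0], [50, 0, 0, 0, 0]],
  ],
)

```text
clock: 7.6
tcp_pos: [565.2, 113.6, 189.0]
tool_rot: [[-0.986, 0.165, 0.007], [0.165, 0.986, 0.002], [-0.006, 0.003, -1.0]]
wrist_force: [0.7, -0.1, -0.3]
gripper_width: 0.586
finger_force: 0.0
```

Request:
move_arm(
  plan=[
    [[50, 0, 0, -20, 0], [50, 0, 0, 0, 0], [50, 0, 0, 0, 0], [50, 0, 0, 0, 0]],
  ],
)

```text
clock: 8.0
tcp_pos: [562.3, 112.9, 203.7]
tool_rot: [[-0.986, 0.165, -0.002], [0.165, 0.986, -0.0], [0.001, -0.001, -1.0]]
wrist_force: [0.3, 0.0, -0.2]
gripper_width: 0.592
finger_force: 0.0
```

```bash
python3 look.py 70 w3.png
```

```text
8.0 [562.3 112.9 203.7] [[-0.986, 0.165, -0.002], [0.165, 0.986, -0.0], [0.001, -0.001, -1.0]] 0.5918717958480753 [ 0.32781491  0.0204609  -0.20824343]
[296 191  33  33 867] [311.5 207.4] [569.  143.4  70. ] tool [ -1.8  31.3 133.7] depth 286.62054
[227 192  33  32 841] [243.4 207.4] [558.8  82.2  70. ] tool [ -1.8 -30.8 133.7] depth 287.13303
```

View pics/w3.png

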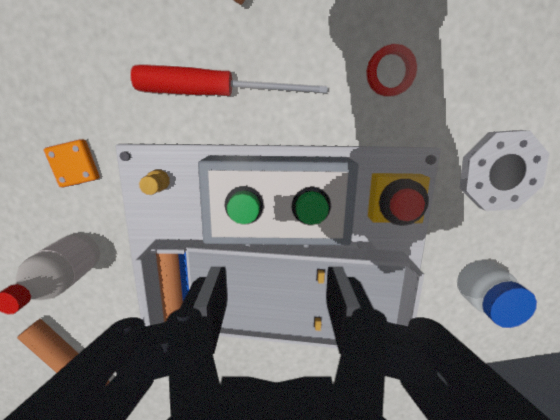

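The tube is in the trough at (172,285), and the pins at (320,275) and (317,322) are up again. Both buttons are up at (243,207) and (311,207), and nothing else has moved.

```bash
python3 -c "
from workcell import manip
print(manip.close_job())"
```

```text
the job is handed in; nothing more can be done
None
```

I pressed both green buttons together and held them down until the tube had come to rest in the trough, then released them and moved clear. In the last picture both buttons were up and no other part had visibly moved. The job is handed in; the hand-in gave no verdict.

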